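# Undo the left-hand knob of the disc grinder and take out its slotted clamp plate

### The job

Take the slotted clamp plate off the disc grinder. The wing knob on top has a left-hand thread, so turn it clockwise (seen from above) until it comes up against its stop, then lift the plate out of its recess by its tab, draw it out from under the knob and lay it flat, tab up, on the green glass plate. The grinder only stands on its feet: feel for the stop and do not twist or push the grinder out of place, do not jam the clamp plate against the knob, set it down gently on the glass, and leave the tins, mortar and brush alone.

Things in the scene. Friction and masses are not known exactly. Their poses are not given: they have to be found in the camera images.
- grinder: Small grey disc grinder, loose on four rubber feet, about 1.6 kg; housing 150 x 150 mm, top 52 mm high; on it a fixed flat grey disc, 144 mm diameter, top face 79 mm above the work surface. Origin: under its centre, on the work surface; z up along the spindle. Only friction holds it: some 0.7 N m about the spindle, or a push of about 10 N, shifts it.
- corner (a point): Top front left corner of the grinder's housing (106 mm from the spindle axis, 52 mm high); tells whether the grinder has been shifted or twisted.
- spindle (a point): Point on the spindle axis at the height of the disc's top face (79 mm). The fixed upright spindle is 12 mm thick. Round it the disc has a round recess, 68 mm across and 3 mm deep, in which the clamp plate lies.
- wing (a point): Centre of the knob's black wing, on the spindle axis, 135 to 137 mm above the work surface at the start: upright bar 46 mm long (its x axis) x 13 mm thick (its y axis) x 22 mm tall (z), turning with the knob. Below it a 16 mm thick shank, 36 mm long, leads down to a steel flange (40 mm diameter, 5 mm thick), its underside 51 mm below this point.
- slot (a point): Centre of the clamp plate's U-shaped steel part (about 50 x 50 mm, 8 mm thick), half-way up the 8 mm, on the spindle axis at the start. The slot is 15 mm wide and open along the plate's +y axis, so the plate leaves the spindle along its -y axis. The U reaches 26 mm towards -y and 23 mm towards +y of this point.
- tab (a point): Centre of the clamp plate's black upright tab: 10 mm thick (plate's x), 22 mm long (plate's y), 30 mm tall, 68 mm from the slot centre along the plate's -y axis and 19 mm higher than it. A flat arm, 10 mm wide, joins its foot to the U. At the start the disc's face is 20 mm below this point; the plate's underside is always 23 mm below it.
- slotplate: The clamp plate as a whole (0.16 kg); origin under the slot centre, on its underside; z up when flat. Its lower 3 mm lie in the disc's recess: it must be lifted more than 3 mm to slide out over the disc; about 5 mm is free under the fully raised knob. It must be drawn some 45 mm along its -y axis to be clear of the knob's flange.
- knob: The knob as a whole; origin on the spindle axis at its flange's underside. Left-hand thread: clockwise from above raises it 2 mm per rad, anticlockwise tightens it on the clamp plate. The thread drags at 0.2 N m. From the start it turns a further 1.6 to 2.4 rad clockwise to a hard stop (differs each time: feel for it, it is not seen); it stays on the spindle.
- glass: Green glass plate, fixed, lying on the bench to the right of the grinder: 292 mm (its x) x 150 mm (its y) x 6 mm thick. Origin: centre of its underside; top at z = 6 mm.
- tin: Bystander: the round white tin standing alone behind the grinder, to its right; 57 mm diameter, 38 mm high; origin at its foot. The other tins are fixed.
- mortar: Bystander: white mortar with pestle, 79 mm diameter, 84 mm high; origin at its foot.
- brush: Bystander: flat brush with wooden handle, 28 x 175 x 11 mm; origin at its underside.
Not all that is in view belongs to the job. Leave any yellow look-alike of the slotplate alone.

How it is judged (in metres and radians):
On the way, in this order (a step that is already met when the one before it is completed fails the run):
1. the knob has been turned clockwise up to its stop (to within about 8 degrees) (z of wing in the frame of grinder above 0.1398 m), for 0.2 s.
2. the clamp plate has been drawn off the spindle (horizontal distance between slot and spindle above 0.05 m), for 0.1 s.
At the end, for the whole second after the job is handed in: The clamp plate lies still, flat (within 7 degrees) and tab up on the green glass plate with its slot centre over the glass, and the knob is still undone (still within about 20 degrees of its stop) (x of slot in the frame of glass between -0.146 and 0.146 m and y of slot in the frame of glass between -0.075 and 0.075 m and z of slot in the frame of glass between 0.007 and 0.014 m and angle between slotplate's own z axis and vertical below 0.12 rad and linear speed of slotplate below 0.01 m/s and z of wing in the frame of grinder above 0.1393 m); the robot touches nothing.
It fails at once if the grinder was shifted, or twisted so that its housing corner moved, by more than 7 mm (distance of any of grinder, corner from where it was at the start of the episode above 0.007 m).
It fails at once if the clamp plate was jammed against the knob with more than 20 N (also by tightening it) (contact force between slotplate and knob above 20 N).
It fails at once if the clamp plate was set on the glass with more than 25 N (contact force between slotplate and glass above 25 N).
It fails at once if a bystander (tin, mortar, brush) was moved more than 20 mm (distance of any of tin, mortar, brush from where it was at the start of the episode above 0.02 m).
It also fails if it takes over 67 s, if anything falls off the work surface, if the arm or the gripper's body presses on something with over 40 N, if the wrist force passes 120 N, or if a joint passes its speed limit or range.

### The arm

A 7-joint arm with a two-finger parallel gripper is mounted at the origin on a cart in front of the work surface, level with it; the furniture and walls round the work are solid. World frame = base frame: x ahead of the robot, y to its left, z up, the work surface at z = 0. Lengths are in m, angles in degrees, forces in N, time in s.
With the tool pointing down it reaches from about 0.4 to 0.9 m from the base axis. Payload 5.5 kg.
Tool frame: the origin (TCP) lies on the mounting face of the last link; the fingertips stand 178 mm ahead of it and the grasp point (between the pads) lies 159 mm ahead of it; z points along the fingers, x is the direction in which the jaws open and shut, and the axes are right-handed (so a half turn about z gives the same grasp; the last joint's range is limited). The gripper opens to 92 mm and grips with 3 to 60 N. Pads are 19 mm wide; open, the fingers measure 130 mm over their backs; the gripper's body (75 mm by 190 mm) begins 47 mm behind the grasp point.
Start: joints at [-59.633, 28.699, -24.465, 88.831, 12.651, 65.22, -12.049], TCP at [0.171, 0.627, 0.405] pointing down, gripper open.
Joint ranges: [-164.97, 164.97], [-17.58, 116.51], [-87.97, 89.64], [11.32, 138.91], [-80.73, 260.73], [10.89, 115.49], [-147.41, 147.41]. Speed limits (degrees/s): [147.25, 147.25, 180, 180, 180, 180, 180].

### API

Orientations are given as [roll, pitch, yaw] about the fixed x, y, z axes, in that order (R = Rz(yaw) Ry(pitch) Rx(roll)).
In Python, from cell import get_state, get_image, calibration, job_done gives the robot as it stands.
- The arm moves only by the tool apply_moves, never from a script. Its argument "commands" is a list of rows, each a list of 3 entries, a list of its own where there are three numbers: the turn, a rotation vector about the tool's x, y, z in degrees, then the shift along the tool's x, y, z in mm, then the opening, from 0 (shut) to 1 (fully open). A call has 1 to 10 rows; each row shifts and turns the commanded pose from where the row before left it, along the tool's axes as they then stand; what a row does not reach is not made up. A row lasts 1/12 s, in which the tool goes at most 41.7 mm and 7.16 degrees, less where a joint would pass 70% of its speed; a pose out of reach is approached as far as the arm can. A call with a gripper value outside its range is refused whole. The fingers move at their own pace and stop on an object; "squeeze" is the grip in N (left out, the last holds). Time passes only in rows, so rows that do not move let the fingers close. It gives the time, the measured TCP pose, the force and the opening at its end, in the units of the state.
- get_state(): the state, without advancing time (a new reading comes with each control period).
- get_image(name): name is "scene" or "top" or "wrist"; returns the picture (384x512x3 uint8, red, green, blue); there is no depth.
- calibration(name): a dict with "mtx" (3x3 intrinsics, pixels), "D" ([k1, k2, p1, p2, k3] as OpenCV has them; the pictures are not rectified), "R" (3x3) and "t" (3): a world point X has camera coordinates R X + t. Camera axes: x right, y down, z forward; pixel columns grow to the right and rows downward; lengths in m; the calibration is good to about 2 mm. A picture is of the moment at which its call begins: read the wrist's pose just before it. calibration takes no time and is no camera call; for the wrist camera it gives the pose at the moment of the call.
- job_done(): hands the job in, once; it reports no verdict.
The state is a dict: "clock": time; "joints": joint angles; "qd": joint speeds; "joint_torque": joint torques, N m; "tool_pos": TCP position; "ee_rot": TCP orientation; "contact_force": force on the tool from outside, world axes, zero at the start; "ft_torque": the same for the moment, N m; "finger_gap": finger opening in m.
Only numpy, scipy, OpenCV 4.12 (cv2) and the standard library are available. Lean on these libraries where they do the work, as an engineer would, in place of code of your own. Each camera call takes 0.05 s, during which the arm holds its last target.

## Working session

There is one attempt and no reset: what is moved stays moved. The work goes in short steps, Python scripts to look and compute and a tool call to move; the robot and the scene stay as the last step left them, time stands still between calls to the robot, and variables do not carry over. Pictures are saved under pics/ and viewed, and the job is handed in when it is done.

Besides the shell and the picture viewer there is one more tool, called after "Call:" as a command line: name --argument value ..., lists and objects as JSON in quotes. apply_moves: Moves the arm, as the interface text tells. Its arguments: {"type":"object","properties":{"commands":{"type":"array","items":{"type":"array"}},"squeeze":{"type":"number"}},"required":["commands"]}

```bash
ls; mkdir -p pics; python3 - <<'E'
from cell import *
import cv2
s=get_state(); print(s)
for n in ["scene","top"]:
    im=get_image(n); cv2.imwrite(f"pics/{n}0.png",im[:,:,::-1])
    c=calibration(n); print(n,c)
E
```

```text
pics
{'clock': 0.0, 'joints': array([-59.63309531,  28.75417039, -24.45474826,  88.89193478,
        12.65210188,  65.22021141, -12.04817915]), 'qd': array([ 0.03193484, -0.05724458,  0.08848026, -0.03808823, -0.0708457 ,
        0.14372943, -0.07395615]), 'joint_torque': array([ 3.02795106e-04, -5.66608894e+01, -5.81641808e+00, -2.79122490e+01,
       -6.86308416e-02,  3.06199689e-02,  1.84704854e-04]), 'tool_pos': array([0.17132081, 0.62664309, 0.40367287]), 'ee_rot': array([-1.79996640e+02,  1.12356573e-01,  7.47194348e+01]), 'contact_force': array([ 0.00114424, -0.54982555, -0.26099261]), 'ft_torque': array([-0.03617241,  0.00878365, -0.01607585]), 'finger_gap': 0.09182799795604686}
scene {'mtx': array([[480.67175958,   0.        , 257.04065391],
       [  0.        , 480.67175958, 190.33174641],
       [  0.        ,   0.        ,   1.        ]]), 'D': array([0.06573505, 0.        , 0.        , 0.        , 0.        ]), 'R': array([[ 0.75165817, -0.65951656,  0.00692184],
       [-0.29980853, -0.35100521, -0.88707959],
       [ 0.58747328,  0.66470539, -0.46156462]]), 't': array([-0.40647072,  0.28874864,  1.15798542])}
top {'mtx': array([[382.6554996 ,   0.        , 257.78800027],
       [  0.        , 382.6554996 , 191.95486408],
       [  0.        ,   0.        ,   1.        ]]), 'D': array([0.00634801, 0.        , 0.        , 0.        , 0.        ]), 'R': array([[-0.00885455, -0.99995934,  0.00170504],
       [-0.99785686,  0.00872536, -0.06485027],
       [ 0.06483276, -0.00227561, -0.99789355]]), 't': array([0.0248993 , 0.56519641, 1.111338  ])}
```

View pics/scene0.png

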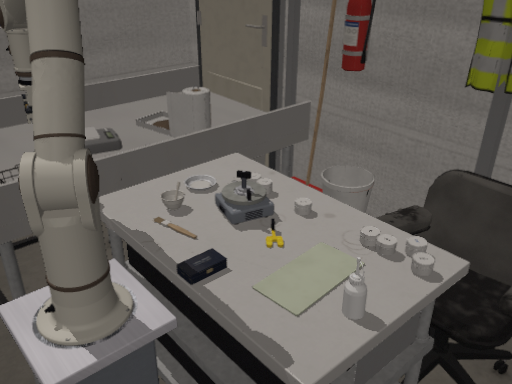

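View pics/top0.png

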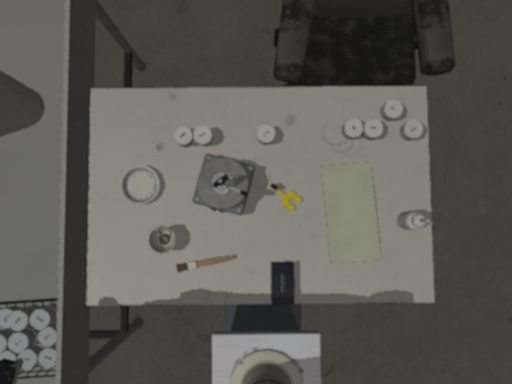

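The scene view shows the grinder at about (245,200), a yellow look-alike at (274,238) and the glass at (308,277). In the top view the grinder is at (224,184), the yellow look-alike at (288,197), the glass at (351,212), the lone tin at (266,134), the mortar at (163,238) and the brush at (207,263). Next I'll take close crops.

```bash
python3 - <<'E'
import cv2
a=cv2.imread("pics/top0.png")[140:230,180:310]; cv2.imwrite("pics/top0c.png",cv2.resize(a,None,fx=6,fy=6,interpolation=cv2.INTER_CUBIC))
a=cv2.imread("pics/scene0.png")[160:255,205:305]; cv2.imwrite("pics/scene0c.png",cv2.resize(a,None,fx=6,fy=6,interpolation=cv2.INTER_CUBIC))
E
```

```text
(no output)
```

View pics/top0c.png

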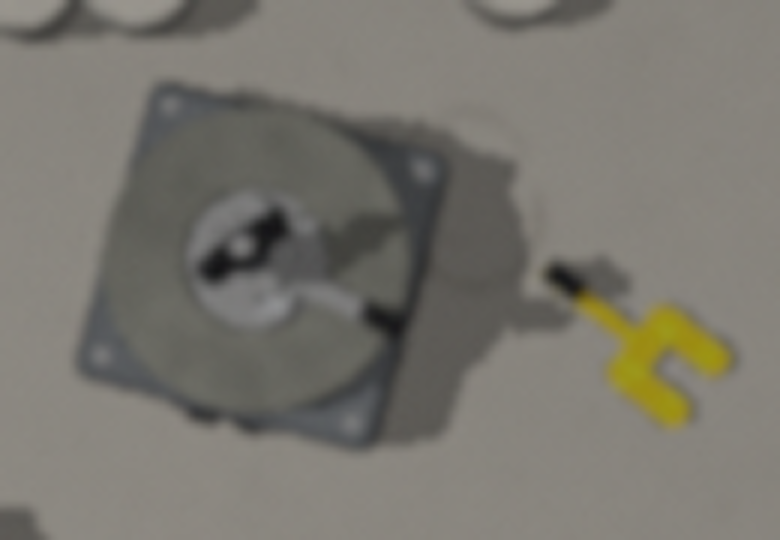

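View pics/scene0c.png

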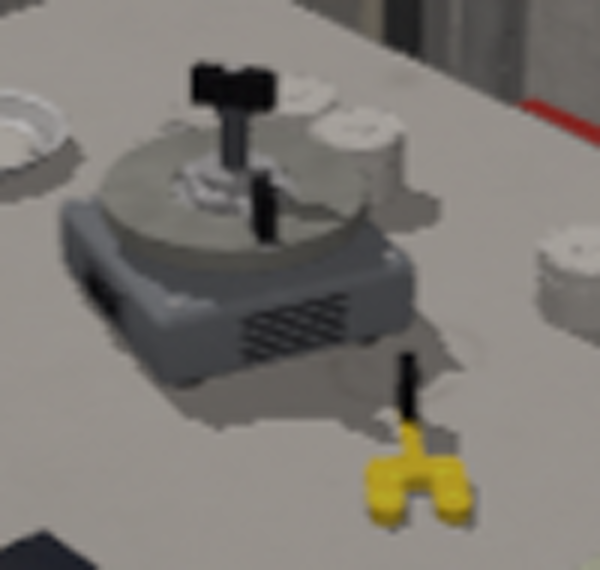

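Candidates for the clamp plate: the grey steel plate in the grinder, with its black tab at top (244,193), and the yellow look-alike at top (288,197). I choose the grey one on the spindle. The wing's centre is at crop (242,246), with its ends at (203,270) and (283,218).

```bash
cat > h.py <<'E'
import numpy as np, cv2
from cell import *
from scipy.spatial.transform import Rotation as Rn
def ray(name,uv,z,c=None):
    c=c or calibration(name)
    p=cv2.undistortPoints(np.array([[uv]],float),c["mtx"],c["D"])[0,0]
    d=c["R"].T@np.array([p[0],p[1],1]); o=-c["R"].T@c["t"]
    return o+d*(z-o[2])/d[2]
def proj(name,X,c=None):
    c=c or calibration(name)
    return cv2.projectPoints(np.atleast_2d(np.array(X,float)),cv2.Rodrigues(c["R"])[0],c["t"],c["mtx"],c["D"])[0][:,0]
def snap(name,fn,box=None,f=1):
    c=calibration(name); im=get_image(name)[:,:,::-1].copy()
    cv2.imwrite(f"pics/{fn}.png",im)
    if box:
        a=im[box[1]:box[3],box[0]:box[2]]; cv2.imwrite(f"pics/{fn}c.png",cv2.resize(a,None,fx=f,fy=f,interpolation=cv2.INTER_CUBIC))
    return c
def show():
    s=get_state()
    for k in ["clock","joints","tool_pos","ee_rot","contact_force","ft_torque","finger_gap"]: print(k,np.round(s[k],4))
E
python3 - <<'E'
from h import *
np.set_printoptions(precision=4,suppress=True)
t=lambda x,y:(180+(x+.5)/6-.5,140+(y+.5)/6-.5)
s=lambda x,y:(205+(x+.5)/6-.5,160+(y+.5)/6-.5)
for n,p,z in [("wing",(242,246),.147),("wingA",(203,270),.147),("wingB",(283,218),.147),("tab",(378,312),.114),("c1",(165,92),.052),("c2",(440,165),.052),("c3",(368,440),.052),("c4",(85,368),.052)]:
    print(n,ray("top",t(*p),z))
for n,p,z in [("wing",(233,70),.147),("wingcenter",(233,88),.136),("tabtop",(262,175),.114)]:
    print(n,ray("scene",s(*p),z))
for n,p in [("gl",(321,165)),("gl",(371,161)),("gl",(381,260)),("gl",(331,264))]: print(n,ray("top",p,.006))
print(ray("top",(266,134),.038))
E
```

```text
wing [0.5878 0.1192 0.147 ]
wingA [0.5774 0.1362 0.147 ]
wingB [0.5999 0.1012 0.147 ]
tab [0.5605 0.0612 0.114 ]
c1 [0.6714 0.1651 0.052 ]
c2 [0.635  0.0334 0.052 ]
c3 [0.5037 0.0687 0.052 ]
c4 [0.5391 0.2033 0.052 ]
wing [0.5879 0.1204 0.147 ]
wingcenter [0.5885 0.1212 0.136 ]
tabtop [0.563  0.0676 0.114 ]
gl [ 0.6455 -0.1703  0.006 ]
gl [ 0.6563 -0.3205  0.006 ]
gl [ 0.3619 -0.3417  0.006 ]
gl [ 0.3515 -0.194   0.006 ]
[ 0.734  -0.0056  0.038 ]
```

```bash
python3 - <<'E'
from h import *
np.set_printoptions(precision=4,suppress=True)
s=get_state(); c=calibration("wrist"); T=Rn.from_euler("xyz",s["ee_rot"],degrees=True).as_matrix()
o=-c["R"].T@c["t"]; print("cam in tool",T.T@(o-s["tool_pos"]),"axes",(T.T@c["R"].T),c["mtx"],c["D"])
w=np.array([.5875,.1187,.405]); print("tool delta mm",T.T@(w-s["tool_pos"])*1000)
E
```

```text
cam in tool [-0.0004 -0.067   0.0199] axes [[ 1.     -0.0005 -0.0008]
 [ 0.0006  0.9695  0.2451]
 [ 0.0007 -0.2451  0.9695]] [[333.8654   0.     251.1259]
 [  0.     333.8654 196.5542]
 [  0.       0.       1.    ]] [0.001 0.    0.    0.    0.   ]
tool delta mm [-380.32    535.3316   -0.5639]
```

Call:
apply_moves --commands '[[[7,0,0],[0,0,0],1]]'

```text
clock: 0.18
tool_pos: [0.1679, 0.6274, 0.4044]
ee_rot: [-173.0, 0.1, 75.0]
contact_force: [-1.7, -0.3, -0.3]
finger_gap: 0.0918
```

That first row was an unneeded test tilt. I'll undo it and travel to the grinder.

Call:
apply_moves --commands '[[[-7,0,0],[0,0,0],1],[[0,0,0],[-19,26.8,0],1],[[0,0,0],[-19,26.8,0],1],[[0,0,0],[-19,26.8,0],1],[[0,0,0],[-19,26.8,0],1],[[0,0,0],[-19,26.8,0],1],[[0,0,0],[-19,26.8,0],1],[[0,0,0],[-19,26.8,0],1],[[0,0,0],[-19,26.8,0],1],[[0,0,0],[-19,26.8,0],1]]'

```text
clock: 1.02
tool_pos: [0.3596, 0.3969, 0.4044]
ee_rot: [-180.0, 0.0, 74.7]
contact_force: [1.2, 0.1, -0.1]
finger_gap: 0.092
```

Call:
apply_moves --commands '[[[0,0,0],[-19,26.8,0],1],[[0,0,0],[-19,26.8,0],1],[[0,0,0],[-19,26.8,0],1],[[0,0,0],[-19,26.8,0],1],[[0,0,0],[-19,26.8,0],1],[[0,0,0],[-19,26.8,0],1],[[0,0,0],[-19,26.8,0],1],[[0,0,0],[-19,26.8,0],1],[[0,0,0],[-19,26.8,0],1]]'

```text
clock: 1.77
tool_pos: [0.5471, 0.1685, 0.4044]
ee_rot: [-180.0, 0.0, 74.7]
contact_force: [0.2, 0.1, 0.5]
finger_gap: 0.0917
```

Call:
apply_moves --commands '[[[0,0,7],[0,0,0],1],[[0,0,7],[0,0,0],1],[[0,0,7],[0,0,0],1],[[0,0,7],[0,0,0],1],[[0,0,7],[0,0,0],1],[[0,0,7],[0,0,0],1],[[0,0,0],[0,0,0],1],[[0,0,0],[0,0,0],1]]'

```text
clock: 2.43
tool_pos: [0.5463, 0.17, 0.4043]
ee_rot: [-180.0, 0.0, 32.9]
contact_force: [1.2, -0.2, 0.2]
finger_gap: 0.0918
```

```bash
python3 - <<'E'
from h import *
show()
snap("wrist","w1",(100,60,420,340),2.5)
E
```

```text
clock 2.4333
joints [-16.3987  19.0008  -4.4317 100.9114   1.6671  60.1967  11.518 ]
tool_pos [0.5463 0.17   0.4043]
ee_rot [-1.799951e+02  4.560000e-02  3.293770e+01]
contact_force [ 1.1867 -0.1799  0.2421]
ft_torque [-0.1226 -0.      0.0449]
finger_gap 0.0918
```

View pics/w1.png

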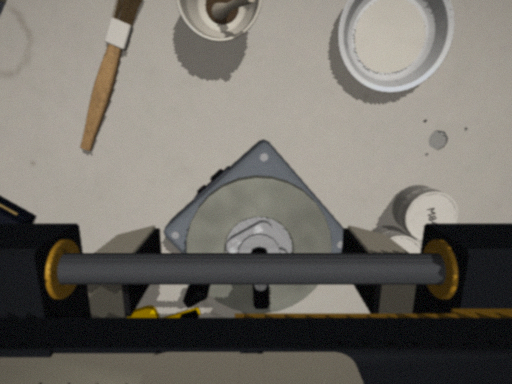

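```bash
python3 - <<'E'
from h import *
np.set_printoptions(precision=1,suppress=True)
print(proj("wrist",[[.5875,.1187,.147],[.5605,.063,.114],[.5875,.1187,.079]]))
s=get_state();T=Rn.from_euler("xyz",s["ee_rot"],degrees=True).as_matrix()
print(T.T@(np.array([.5875,.1187,0])-s["tool_pos"])*1000)
E
```

```text
[[261.6 284.9]
 [201.9 298.6]
 [259.7 250.2]]
[  6.8  65.5 404.4]
```

View pics/w1c.png

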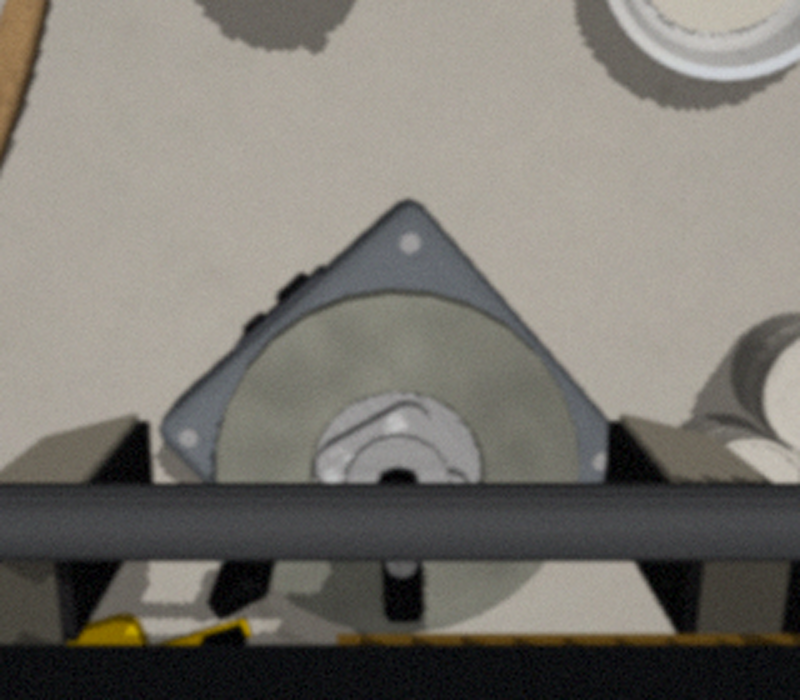

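The wing stands vertical in the wrist picture at (261.5, 285), where I predicted it. I'll move over it and look again.

Call:
apply_moves --commands '[[[0,0,0],[3.4,33,0],1],[[0,0,0],[3.4,32.5,0],1],[[0,0,0],[0,0,0],1],[[0,0,0],[0,0,0],1]]'

```text
clock: 2.82
tool_pos: [0.5886, 0.1159, 0.4044]
ee_rot: [180.0, 0.0, 32.6]
contact_force: [0.4, 0.5, 0.4]
finger_gap: 0.0918
```

```bash
python3 - <<'E'
from h import *
np.set_printoptions(precision=1,suppress=True)
show()
c=snap("wrist","w2",(150,100,350,250),4)
print(proj("wrist",[[.5875,.1187,.147],[.5605,.063,.114],[.5875,.1187,.079]],c))
E
```

```text
clock 2.8167
joints [-11.6  21.7  -2.7  97.    1.2  61.3  17.9]
tool_pos [0.6 0.1 0.4]
ee_rot [180.    0.   32.6]
contact_force [0.4 0.5 0.4]
ft_torque [-0.  0.  0.]
finger_gap 0.0918
[[254.1 200.5]
 [192.2 227.1]
 [253.6 181.7]]
```

View pics/w2c.png

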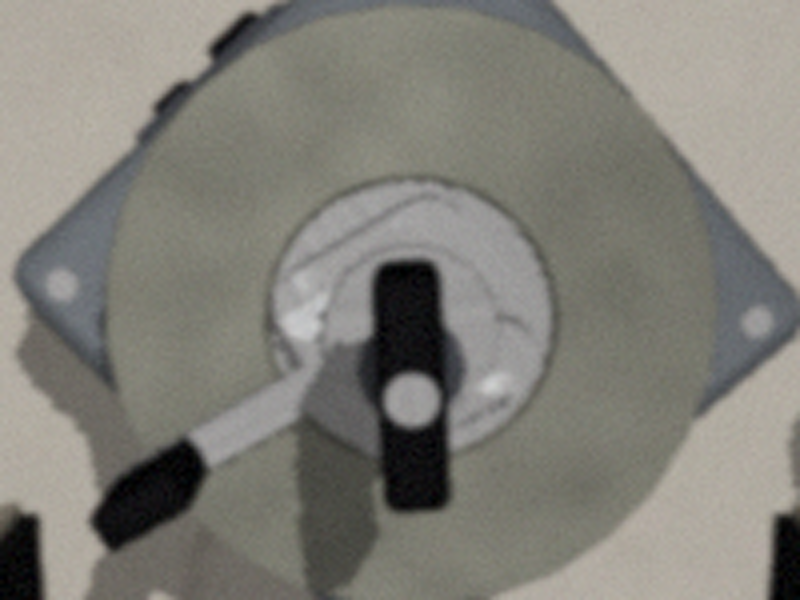

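```bash
cat >> h.py <<'E'
E
python3 - <<'E'
from h import *
np.set_printoptions(precision=4,suppress=True)
c=calibration("wrist"); t=lambda x,y:(150+(x+.5)/4-.5,100+(y+.5)/4-.5)
P={n:ray("wrist",t(*p),z,c) for n,p,z in [("wA",(407,263),.147),("wB",(418,509),.147),("sp",(411,400),.147),("disc",(412,306),.079),("recess",(412,314),.079),("tabfar",(105,532),.114),("tabnear",(190,455),.114),("armA",(315,375),.085),("armB",(200,450),.085)]}
for k,v in P.items(): print(k,v)
d=P["wB"]-P["wA"]; print("wing ang",np.degrees(np.arctan2(d[1],d[0])),np.linalg.norm(d), (P["wA"]+P["wB"])/2)
d=P["armB"]-P["armA"]; print("arm ang",np.degrees(np.arctan2(d[1],d[0])))
E
```

```text
wA [0.5707 0.1417 0.147 ]
wB [0.5976 0.1037 0.147 ]
sp [0.5851 0.1207 0.147 ]
disc [0.5828 0.1249 0.079 ]
recess [0.5838 0.1233 0.079 ]
tabfar [0.5503 0.0533 0.114 ]
tabnear [0.5569 0.0781 0.114 ]
armA [0.5721 0.1001 0.085 ]
armB [0.5589 0.0702 0.085 ]
wing ang -54.75607559052462 0.04658470774450896 [0.5842 0.1227 0.147 ]
arm ang -113.71851610305278
```

Call:
apply_moves --commands '[[[0,0,-2.5],[0,0,0],1],[[0,0,0],[0,-5,23],1],[[0,0,0],[0,0,23],1],[[0,0,0],[0,0,23],1],[[0,0,0],[0,0,0],1],[[0,0,0],[0,0,0],1],[[0,0,0],[0,0,0],1]]'

```text
clock: 3.45
tool_pos: [0.5849, 0.1235, 0.3369]
ee_rot: [-180.0, -0.1, 35.3]
contact_force: [-0.3, 0.0, 0.0]
finger_gap: 0.092
```

```bash
python3 - <<'E'
from h import *
np.set_printoptions(precision=4,suppress=True)
show()
c=snap("wrist","w3",(156,100,356,250),4)
print(proj("wrist",[[.586,.1205,.147],[.5605,.063,.114],[.586,.1205,.079]],c))
E
```

```text
clock 3.45
joints [-11.8706  25.6747  -3.3815 100.785    1.7869  53.5241  19.3348]
tool_pos [0.5849 0.1235 0.3369]
ee_rot [-179.998    -0.0738   35.3145]
contact_force [-0.2749  0.0158  0.0146]
ft_torque [-0.035   0.0614 -0.0487]
finger_gap 0.092
[[251.5578 243.6444]
 [170.138  269.9654]
 [251.4616 208.5805]]
```

View pics/w3.png

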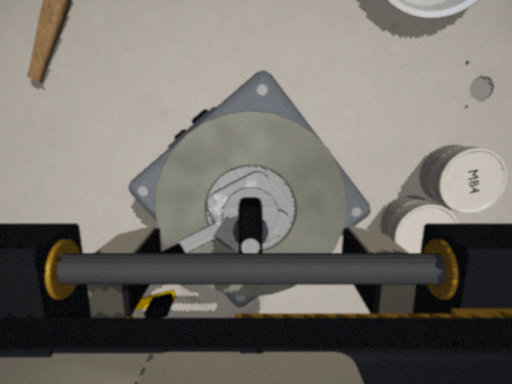

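View pics/w3c.png

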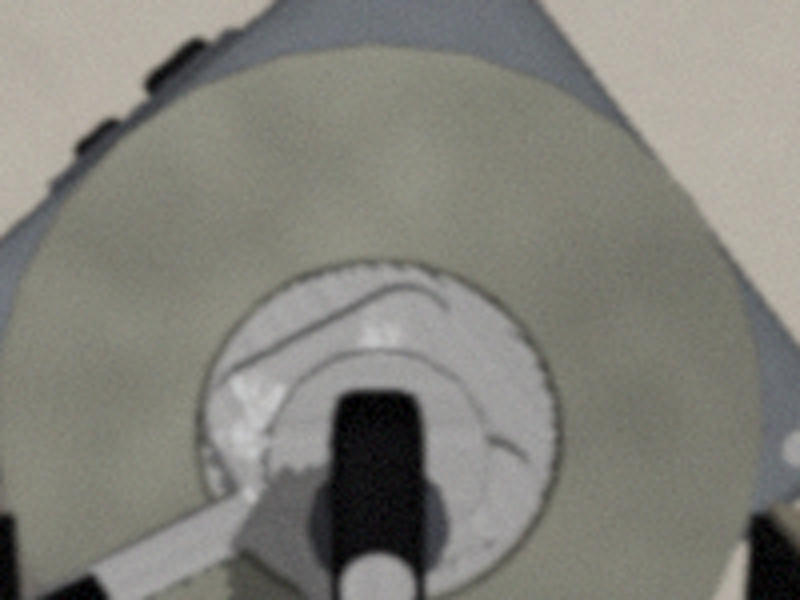

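```bash
python3 - <<'E'
from h import *
from scipy.optimize import least_squares
np.set_printoptions(precision=4,suppress=True)
c=calibration("wrist"); t=lambda x,y:(156+(x+.5)/4-.5,100+(y+.5)/4-.5)
def circ(pts,z,r):
    P=np.array([ray("wrist",t(*p),z,c)[:2] for p in pts])
    f=least_squares(lambda q:np.hypot(*(P-q[:2]).T)-r,[.586,.12]); g=least_squares(lambda q:np.hypot(*(P-q[:2]).T)-q[2],[.586,.12,r])
    print(f.x,f.fun*1e3,g.x)
circ([(198,440),(215,375),(290,290),(380,262),(470,290),(540,375),(559,440),(520,548)],.079,.034)
circ([(20,300),(100,175),(240,72),(380,45),(525,75),(680,195),(745,310)],.079,.072)
for z in (.147,.149,.151): print(ray("wrist",t(379,582),z,c))
print(ray("wrist",t(377.5,393),.147,c))
s=get_state();T=Rn.from_euler("xyz",s["ee_rot"],degrees=True).as_matrix()
for w in ([.586,.1205,.147],[.5866,.1196,.147]): print(T.T@(np.array(w)-s["tool_pos"])*1e3)
E
```

```text
[0.5872 0.1178] [-0.506  -1.0052 -0.2944  0.8404  0.0953 -1.1052 -0.2576 -0.4389] [0.587  0.1183 0.0334]
[0.5878 0.1178] [-0.8346 -1.0374  0.6541  0.9683  0.4083 -0.9109 -0.7868] [0.5864 0.1201 0.0699]
[0.5867 0.1191 0.147 ]
[0.5862 0.1198 0.149 ]
[0.5857 0.1205 0.151 ]
[0.5711 0.1408 0.147 ]
[ -1.4725   2.624  190.372 ]
[ -1.5026   3.7053 190.3726]
```

```bash
cat >> h.py <<'E'
def overlay(name,fn,sp,wang,tang,wz=.136,box=(0,0,512,384),f=1.5):
    c=calibration(name); im=get_image(name)[:,:,::-1].copy()
    im=cv2.resize(im[box[1]:box[3],box[0]:box[2]],None,fx=f,fy=f,interpolation=cv2.INTER_CUBIC)
    def poly(P,col,closed=True):
        q=proj(name,P,c); q=(q+.5-[box[0],box[1]])*f-.5
        cv2.polylines(im,[np.round(q*8).astype(np.int32)],closed,col,1,cv2.LINE_AA,3)
    th=np.linspace(0,2*np.pi,73)
    for r,z,col in [(.072,.079,(0,255,255)),(.034,.079,(0,255,0)),(.02,wz-.046,(255,255,0)),(.006,wz+.011,(0,0,255))]:
        poly(np.c_[sp[0]+r*np.cos(th),sp[1]+r*np.sin(th),0*th+z],col)
    def box3(ctr,ang,lx,ly,zs,col):
        a=np.radians(ang); e=np.array([np.cos(a),np.sin(a)]); n=np.array([-e[1],e[0]])
        for z in zs: poly([[*(np.array(ctr)+e*sx*lx/2+n*sy*ly/2),z] for sx,sy in [(1,1),(1,-1),(-1,-1),(-1,1)]],col)
    box3(sp[:2],wang,.046,.013,(wz-.011,wz+.011),(0,128,255))
    a=np.radians(tang); box3(np.array(sp[:2])+.068*np.array([np.cos(a),np.sin(a)]),tang,.022,.010,(.084,.114),(255,0,255))
    cv2.imwrite(f"pics/{fn}.png",im)
E
python3 - <<'E'
from h import *
overlay("wrist","o1",(.587,.1187),-55,-114.5,box=(140,80,360,260),f=3.6)
overlay("top","o2",(.587,.1187),-55,-114.5,box=(170,130,300,230),f=6)
overlay("scene","o3",(.587,.1187),-55,-114.5,box=(205,160,305,235),f=8)
show()
E
```

```text
clock 3.65
joints [-11.8434  25.6357  -3.3375 100.7779   1.7946  53.487   19.3185]
tool_pos [0.5853 0.1229 0.3373]
ee_rot [ 1.799485e+02 -1.416000e-01  3.523580e+01]
contact_force [ 0.5431 -0.3009  0.2674]
ft_torque [-0.0177 -0.0634  0.0274]
finger_gap 0.0916
```

View pics/o1.png

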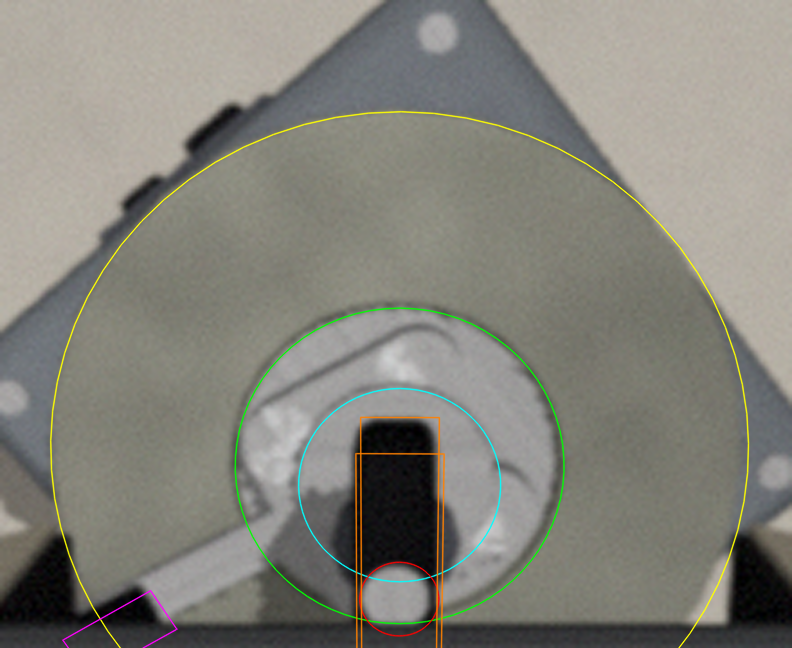

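View pics/o2.png

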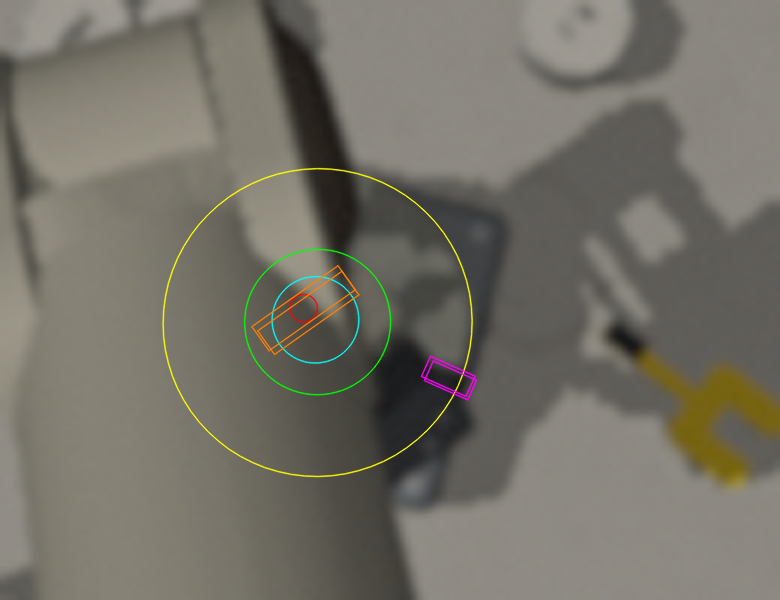

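View pics/o3.png

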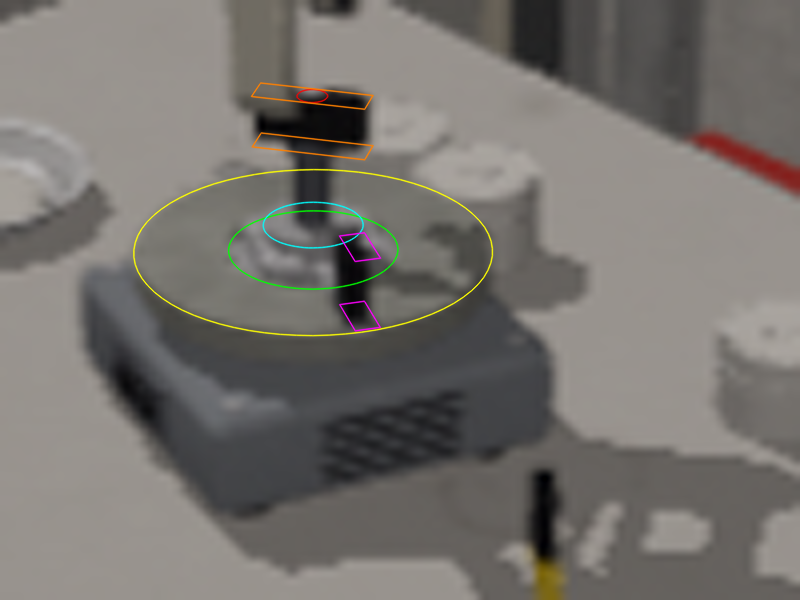

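The overlays in all three views agree to about 1 mm: the spindle is at about (0.5865, 0.1189), the wing axis at -55° and the tab direction at about -114°. Next I'll lower over the wing and close softly.

Call:
apply_moves --commands '[[[0,0,0],[-1.3,4,0],0.6],[[0,0,0],[0,0,10],0.5],[[0,0,0],[0,0,10],0.5],[[0,0,0],[0,0,10],0.5],[[0,0,0],[0,0,9],0.5],[[0,0,0],[0,0,0],0.4],[[0,0,0],[0,0,0],0.3]]' --squeeze 3

```text
clock: 4.23
tool_pos: [0.5855, 0.1185, 0.2953]
ee_rot: [-179.9, 0.1, 35.2]
contact_force: [0.5, -0.2, -1.0]
finger_gap: 0.0498
```

Call:
apply_moves --commands '[[[0,0,0],[0,0,0],0],[[0,0,0],[0,0,0],0],[[0,0,0],[0,0,0],0],[[0,0,0],[0,0,0],0],[[0,0,0],[0,0,0],0],[[0,0,0],[0,0,0],0]]' --squeeze 3

```text
clock: 4.73
tool_pos: [0.5867, 0.1191, 0.2973]
ee_rot: [180.0, -0.2, 35.2]
contact_force: [2.8, 1.1, -0.6]
finger_gap: 0.0156
```

```bash
python3 - <<'E'
from h import *
show()
E
```

```text
clock 4.7333
joints [-11.571   28.5735  -3.206  102.233    1.9948  49.0869  19.5423]
tool_pos [0.5867 0.1191 0.2973]
ee_rot [ 1.799663e+02 -1.599000e-01  3.523210e+01]
contact_force [ 2.8317  1.1468 -0.5999]
ft_torque [ 0.2702 -0.657   0.0041]
finger_gap 0.0156
```

Call:
apply_moves --commands '[[[0,0,0],[1,0,0],0],[[0,0,0],[0,0,0],0],[[0,0,0],[0,0,0],0],[[0,0,0],[0,0,0],0]]' --squeeze 3

```text
clock: 5.07
tool_pos: [0.5871, 0.1193, 0.2971]
ee_rot: [180.0, -0.1, 35.2]
contact_force: [2.6, 1.0, 1.8]
finger_gap: 0.0157
```

Call:
apply_moves --commands '[[[0,0,0],[0.8,0,0],0],[[0,0,0],[0,0,0],0],[[0,0,0],[0,0,0],0],[[0,0,0],[0,0,0],0]]' --squeeze 3

```text
clock: 5.4
tool_pos: [0.5875, 0.1195, 0.2969]
ee_rot: [180.0, 0.0, 35.2]
contact_force: [0.7, -0.1, 4.9]
finger_gap: 0.0157
```

```bash
python3 - <<'E'
from h import *
show()
snap("wrist","w4"); snap("scene","s4",(205,130,305,235),6)
E
```

```text
clock 5.4
joints [-11.6236  28.7196  -3.1764 102.0457   2.0224  49.2947  19.4783]
tool_pos [0.5875 0.1195 0.2969]
ee_rot [1.799951e+02 7.400000e-03 3.520760e+01]
contact_force [ 0.6621 -0.058   4.913 ]
ft_torque [-0.0726  0.0809  0.0581]
finger_gap 0.0157
```

View pics/w4.png

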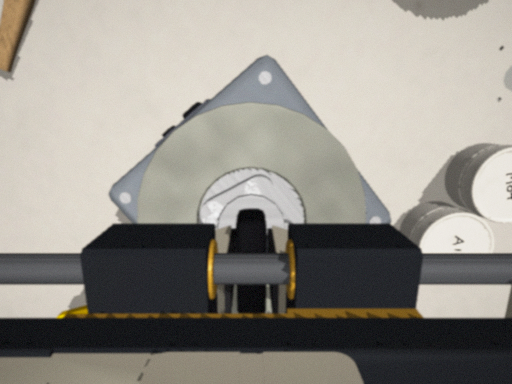

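View pics/s4c.png

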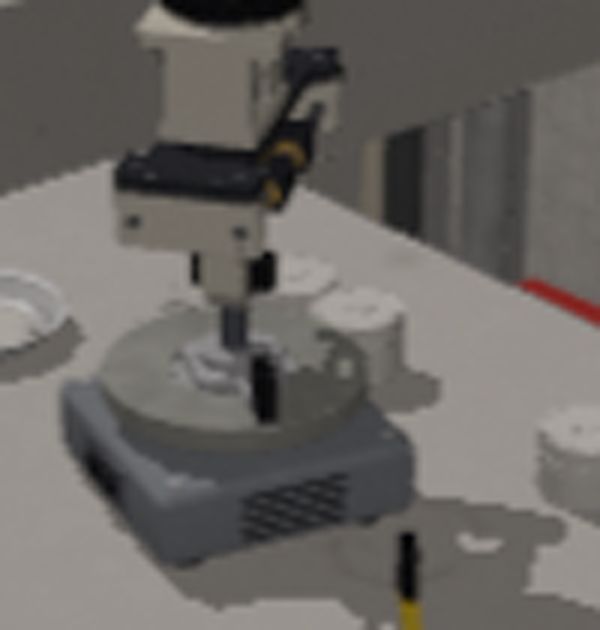

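The fingers have closed on the 16 mm shank below the wing: the gap reads 15.7 mm and the fingertips are at z = 0.119. I'll open, rise 8 mm and grip the wing only.

Call:
apply_moves --commands '[[[0,0,0],[0,0,0],0.35],[[0,0,0],[0,0,0],0.35],[[0,0,0],[0,0,-4],0.35],[[0,0,0],[0,0,-4],0.35],[[0,0,0],[0,0,-0.5],0.2],[[0,0,0],[0,0,0],0],[[0,0,0],[0,0,0],0],[[0,0,0],[0,0,0],0],[[0,0,0],[0,0,0],0]]' --squeeze 3

```text
clock: 6.25
tool_pos: [0.5874, 0.1196, 0.3052]
ee_rot: [-180.0, 0.0, 35.2]
contact_force: [-0.5, 0.0, 1.2]
finger_gap: 0.0143
```

```bash
python3 - <<'E'
from h import *
show()
E
```

```text
clock 6.25
joints [-11.6096  28.1023  -3.2018 101.7573   1.9648  50.2017  19.5215]
tool_pos [0.5874 0.1196 0.3052]
ee_rot [-1.79999e+02  7.70000e-03  3.52143e+01]
contact_force [-0.4557  0.005   1.1935]
ft_torque [-0.1003  0.1194 -0.0024]
finger_gap 0.0143
```

Call:
apply_moves --commands '[[[0,0,0],[0,0,0],0],[[0,0,0],[0,0,0],0],[[0,0,0],[0,0,0],0],[[0,0,4],[0,0,-0.14],0],[[0,0,4],[0,0,-0.14],0],[[0,0,4],[0,0,-0.14],0],[[0,0,4],[0,0,-0.14],0]]' --squeeze 22

```text
clock: 6.83
tool_pos: [0.5875, 0.1196, 0.3059]
ee_rot: [180.0, -0.0, 19.0]
contact_force: [-0.9, -0.2, 2.2]
finger_gap: 0.0129
```

```bash
python3 - <<'E'
from h import *
show()
E
```

```text
clock 6.8333
joints [-14.4345  27.9911   0.466  101.8359  -0.2787  50.1665   5.2008]
tool_pos [0.5875 0.1196 0.3059]
ee_rot [ 1.799947e+02 -7.200000e-03  1.904530e+01]
contact_force [-0.9111 -0.1781  2.2449]
ft_torque [-0.1749  0.1641  0.2386]
finger_gap 0.0129
```

The torque is 0.24 N m, which matches thread drag, and the gap of 12.9 mm is the wing's thickness. I'll keep turning.

Call:
apply_moves --commands '[[[0,0,6],[0,0,-0.21],0],[[0,0,6],[0,0,-0.21],0],[[0,0,6],[0,0,-0.21],0],[[0,0,6],[0,0,-0.21],0],[[0,0,6],[0,0,-0.21],0],[[0,0,6],[0,0,-0.21],0],[[0,0,6],[0,0,-0.21],0],[[0,0,6],[0,0,-0.21],0]]'

```text
clock: 7.5
tool_pos: [0.5877, 0.1196, 0.3076]
ee_rot: [-180.0, -0.0, -29.1]
contact_force: [0.1, -0.5, 1.1]
finger_gap: 0.0128
```

```bash
python3 - <<'E'
from h import *
show()
E
```

```text
clock 7.5
joints [-22.882   28.2016  11.4865 102.0761  -6.9939  50.368  -37.3095]
tool_pos [0.5877 0.1196 0.3076]
ee_rot [-1.799845e+02 -4.580000e-02 -2.905070e+01]
contact_force [ 0.0934 -0.5314  1.0564]
ft_torque [-0.2219  0.0344  0.1972]
finger_gap 0.0128
```

Call:
apply_moves --commands '[[[0,0,6],[0,0,-0.21],0],[[0,0,6],[0,0,-0.21],0],[[0,0,6],[0,0,-0.21],0],[[0,0,3],[0,0,-0.1],0],[[0,0,3],[0,0,-0.1],0],[[0,0,2],[0,0,-0.07],0]]'

```text
clock: 8.0
tool_pos: [0.5878, 0.1195, 0.3085]
ee_rot: [-180.0, -0.1, -54.9]
contact_force: [0.6, -1.4, 0.5]
finger_gap: 0.0124
```

```bash
python3 - <<'E'
from h import *
show()
E
```

```text
clock 8.0
joints [-27.4494  28.6558  17.5128 102.2022 -10.6981  50.706  -60.0621]
tool_pos [0.5878 0.1195 0.3085]
ee_rot [-1.799612e+02 -5.690000e-02 -5.490400e+01]
contact_force [ 0.5763 -1.423   0.4999]
ft_torque [-0.2878 -0.0089  0.1964]
finger_gap 0.0124
```

Call:
apply_moves --commands '[[[0,0,2],[0,0,-0.07],0],[[0,0,2],[0,0,-0.07],0],[[0,0,2],[0,0,-0.07],0]]'

```text
clock: 8.25
tool_pos: [0.5878, 0.1195, 0.3087]
ee_rot: [-180.0, -0.0, -60.9]
contact_force: [1.0, -1.0, 1.1]
finger_gap: 0.013
```

```bash
python3 -c "
from cell import *
s=get_state();print(s['ft_torque'],s['ee_rot'],s['contact_force'])"
```

```text
[-0.32257413 -0.00591058  0.20871971] [-1.79953212e+02 -4.99260497e-02 -6.08551519e+01] [ 0.9746     -1.04243024  1.1178855 ]
```

Call:
apply_moves --commands '[[[0,0,2],[0,0,-0.07],0],[[0,0,2],[0,0,-0.07],0],[[0,0,2],[0,0,-0.07],0]]'

```text
clock: 8.5
tool_pos: [0.5878, 0.1195, 0.3089]
ee_rot: [-180.0, -0.1, -66.8]
contact_force: [-0.1, -1.2, 1.3]
finger_gap: 0.0131
```

```bash
python3 -c "
from cell import *
s=get_state();print(s['ft_torque'],s['ee_rot'],s['contact_force'])"
```

```text
[-0.38891739 -0.0941243   0.5919709 ] [-1.79957483e+02 -5.59093790e-02 -6.68023213e+01] [-0.14577745 -1.19630586  1.26949375]
```

The torque has jumped from 0.20 to 0.59 N m, so this is the stop. I'll ease off slightly and hold.

Call:
apply_moves --commands '[[[0,0,-1],[0,0,0],0],[[0,0,0],[0,0,0],0]]'

```text
clock: 8.67
tool_pos: [0.5878, 0.1195, 0.3089]
ee_rot: [-180.0, -0.1, -65.6]
contact_force: [0.5, -1.1, 0.5]
finger_gap: 0.013
```

```bash
python3 -c "
from cell import *
s=get_state();print(s['ft_torque'],s['ee_rot'],s['contact_force'])"
```

```text
[-0.43468025 -0.18057034  0.49658367] [-1.79962148e+02 -5.48138260e-02 -6.56064564e+01] [ 0.49231804 -1.12009231  0.52865829]
```

Call:
apply_moves --commands '[[[0,0,-1.5],[0,0,0],0],[[0,0,-1],[0,0,0],0],[[0,0,0],[0,0,0],0]]'

```text
clock: 8.92
tool_pos: [0.5878, 0.1193, 0.3089]
ee_rot: [-179.9, -0.0, -63.2]
contact_force: [2.5, -1.5, 0.5]
finger_gap: 0.0129
```

```bash
python3 -c "
from cell import *
s=get_state();print(s['ft_torque'],s['ee_rot'],s['contact_force'],s['tool_pos'])"
```

```text
[-0.38905626 -0.42846166 -0.03883254] [-1.79946605e+02 -1.41317482e-02 -6.32412831e+01] [ 2.53146893 -1.50807257  0.54809499] [0.58780841 0.11930516 0.308865  ]
```

The torque is back to about 0 and the stop is confirmed. I'll release, rise, turn to the tab's direction and move over the tab.

Call:
apply_moves --commands '[[[0,0,0],[0,0,0],0.35],[[0,0,0],[0,0,0],0.35],[[0,0,0],[0,0,-14],0.35],[[0,0,0],[0,0,-28],0.6],[[0,0,0],[0,0,-28],1],[[0,0,-6.5],[0,0,0],1],[[0,0,-6.5],[0,0,0],1],[[0,0,-6.5],[0,0,0],1],[[0,0,-6.5],[0,0,0],1],[[0,0,-6.5],[0,0,0],1]]'

```text
clock: 9.75
tool_pos: [0.5868, 0.1199, 0.3783]
ee_rot: [180.0, 0.1, -30.5]
contact_force: [-0.2, -0.2, -0.0]
finger_gap: 0.0746
```

Call:
apply_moves --commands '[[[0,0,-6.2],[0,0,0],1],[[0,0,0],[-0.4,34,0],1],[[0,0,0],[-0.4,34,0],1],[[0,0,0],[0,0,0],1],[[0,0,0],[0,0,0],1],[[0,0,0],[0,0,0],1],[[0,0,0],[0,0,0],1]]'

```text
clock: 10.33
tool_pos: [0.5585, 0.0594, 0.3786]
ee_rot: [-180.0, 0.0, -24.5]
contact_force: [0.3, 0.8, -0.0]
finger_gap: 0.0918
```

```bash
python3 - <<'E'
from h import *
show()
overlay("wrist","o5",(.5868,.1190),-152,-114.5,wz=.1402,box=(100,60,420,300),f=2.5)
show()
E
```

```text
clock 10.3333
joints [-20.1783  19.7014  14.0344 104.3801  -5.6759  56.6054 -28.303 ]
tool_pos [0.5585 0.0594 0.3786]
ee_rot [-1.799665e+02  3.550000e-02 -2.449950e+01]
contact_force [ 0.2811  0.7951 -0.0032]
ft_torque [-0.1029  0.0867 -0.0322]
finger_gap 0.0918
clock 10.3833
joints [-20.1937  19.7117  14.0348 104.37    -5.6695  56.6056 -28.2959]
tool_pos [0.5586 0.0596 0.3786]
ee_rot [-1.799733e+02  3.170000e-02 -2.447310e+01]
contact_force [-0.3142  0.1003 -0.3897]
ft_torque [-0.1351  0.0558 -0.0094]
finger_gap 0.0915
```

View pics/o5.png

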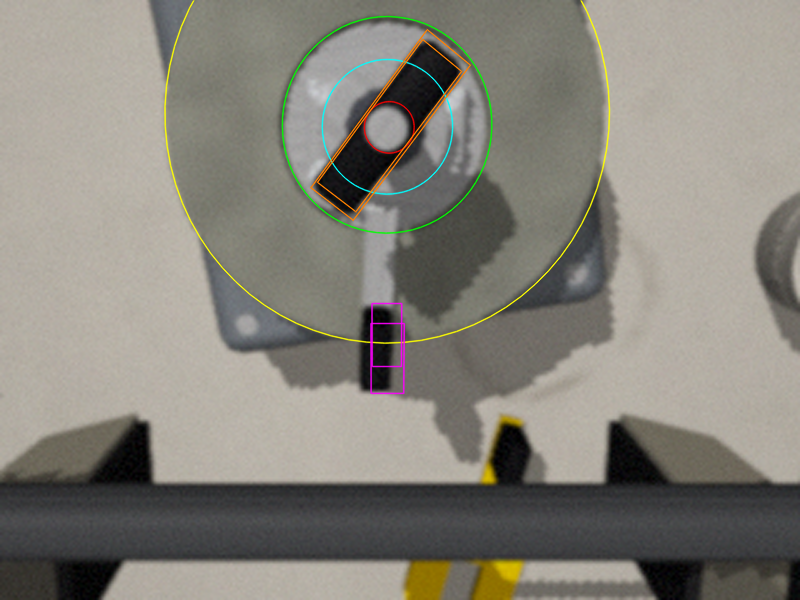

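```bash
python3 - <<'E'
from h import *
show()
c=snap("wrist","w6",(210,60,310,230),3.5)
a=cv2.imread("pics/w6.png")[130:225,220:290]; cv2.imwrite("pics/w6d.png",cv2.resize(a,None,fx=6,fy=6,interpolation=cv2.INTER_CUBIC))
E
```

```text
clock 10.3833
joints [-20.1937  19.7117  14.0348 104.37    -5.6695  56.6056 -28.2959]
tool_pos [0.5586 0.0596 0.3786]
ee_rot [-1.799733e+02  3.170000e-02 -2.447310e+01]
contact_force [-0.3142  0.1003 -0.3897]
ft_torque [-0.1351  0.0558 -0.0094]
finger_gap 0.0915
```

View pics/w6c.png

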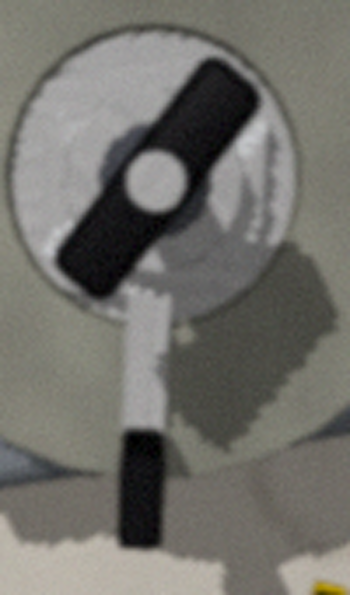

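View pics/w6d.png

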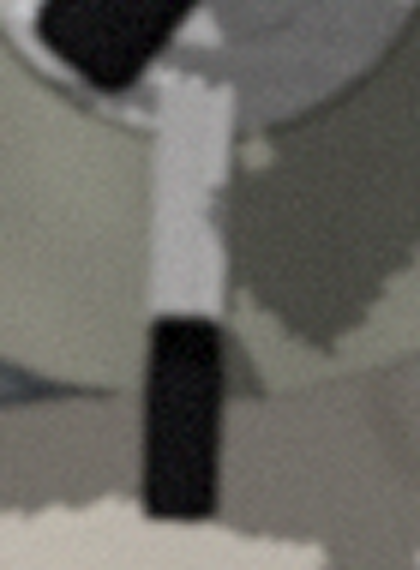

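The wing now points to about -152°, as expected. The tab is near image column 250 and the plate is about 2° further clockwise, so the jaw yaw should be -26.5°. I'll align and descend over the tab in two stages.

Call:
apply_moves --commands '[[[0,0,2],[-0.4,3.5,0],0.5],[[0,0,0],[0,0,25],0.5],[[0,0,0],[0,0,25],0.5],[[0,0,0],[0,0,10],0.5],[[0,0,0],[0,0,0],0.4],[[0,0,0],[0,0,0],0.4],[[0,0,0],[0,0,0],0.4]]' --squeeze 3

```text
clock: 11.02
tool_pos: [0.5573, 0.0554, 0.3198]
ee_rot: [-179.9, -0.1, -26.6]
contact_force: [-0.5, -0.1, 0.1]
finger_gap: 0.0496
```

```bash
python3 - <<'E'
from h import *
show()
snap("wrist","w7",(150,60,350,340),2.1); snap("scene","s7",(205,130,305,235),6)
E
```

```text
clock 11.0167
joints [-19.4859  23.787   13.8043 107.4148  -7.2701  49.5546 -28.6572]
tool_pos [0.5573 0.0554 0.3198]
ee_rot [-1.799498e+02 -6.910000e-02 -2.656530e+01]
contact_force [-0.5111 -0.1369  0.0765]
ft_torque [-0.0781  0.0783 -0.0137]
finger_gap 0.0496
```

View pics/w7c.png

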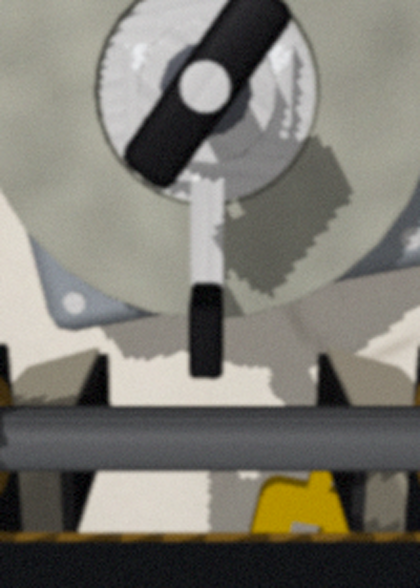

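View pics/s7c.png

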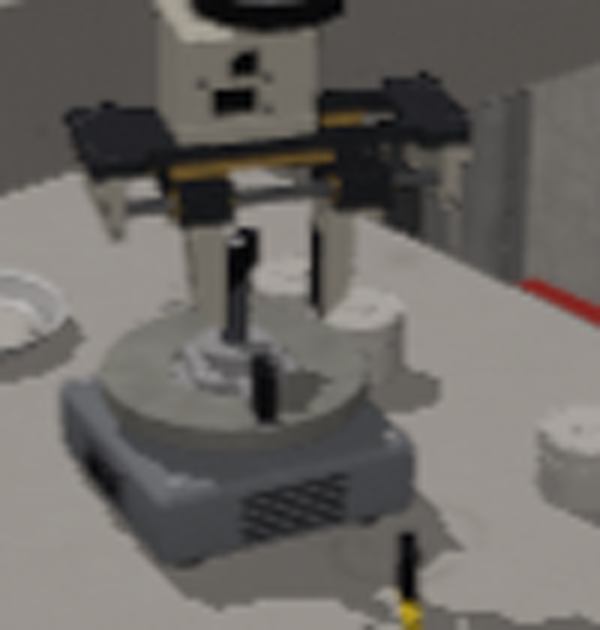

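Call:
apply_moves --commands '[[[0,0,0],[-1,0,15],0.4],[[0,0,0],[0,0,15],0.4],[[0,0,0],[0,0,14],0.4],[[0,0,0],[0,0,8],0.4],[[0,0,0],[0,0,0],0.3],[[0,0,0],[0,0,0],0.2],[[0,0,0],[0,0,0],0.2],[[0,0,0],[0,0,0],0.2]]' --squeeze 3

```text
clock: 11.78
tool_pos: [0.5563, 0.0556, 0.2679]
ee_rot: [-179.9, -0.1, -26.6]
contact_force: [0.7, -0.1, 0.9]
finger_gap: 0.0193
```

```bash
python3 - <<'E'
from h import *
show()
snap("wrist","w8",(150,60,350,340),2.1)
E
```

```text
clock 11.7833
joints [-18.6571  27.9989  12.8408 109.2864  -8.7237  43.5337 -27.5283]
tool_pos [0.5563 0.0556 0.2679]
ee_rot [-1.79932e+02 -8.73000e-02 -2.65869e+01]
contact_force [ 0.7126 -0.0638  0.9415]
ft_torque [-0.1483  0.1366 -0.0659]
finger_gap 0.0193
```

View pics/w8c.png

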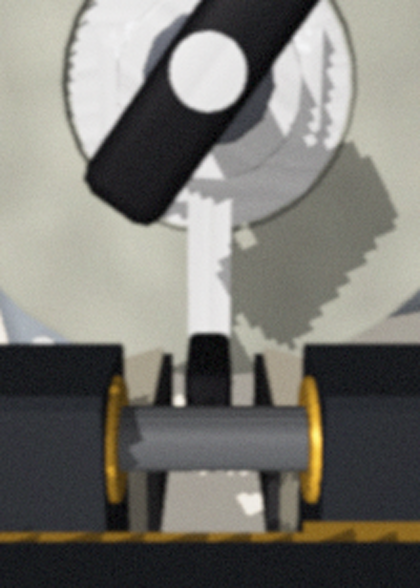

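The tab sits between the pads nearly centred, at x 189–230 with the pads at 165 and 257. Closing softly.

Call:
apply_moves --commands '[[[0,0,0],[0,0,0],0],[[0,0,0],[0,0,0],0],[[0,0,0],[0,0,0],0],[[0,0,0],[0,0,0],0]]' --squeeze 3

```text
clock: 12.17
tool_pos: [0.5559, 0.0555, 0.267]
ee_rot: [-180.0, -0.0, -26.6]
contact_force: [-2.2, -0.9, 1.0]
finger_gap: 0.0097
```

```bash
python3 -c "
from h import *
show()"
```

```text
clock 12.1667
joints [-18.6524  28.0564  12.8311 109.3347  -8.7276  43.5138 -27.5218]
tool_pos [0.5559 0.0555 0.267 ]
ee_rot [-1.799849e+02 -2.010000e-02 -2.658450e+01]
contact_force [-2.152  -0.9117  0.979 ]
ft_torque [-0.1303  0.0817  0.0305]
finger_gap 0.0097
```

Call:
apply_moves --commands '[[[0,0,0],[-0.5,0,0],0],[[0,0,0],[0,0,0],0],[[0,0,0],[0,0,0],0]]' --squeeze 6

```text
clock: 12.42
tool_pos: [0.5556, 0.0556, 0.267]
ee_rot: [-180.0, -0.0, -26.6]
contact_force: [-0.5, -0.5, 2.9]
finger_gap: 0.0097
```

Call:
apply_moves --commands '[[[0,0,0],[0,0,0],0],[[0,0,0],[0,0,0],0],[[0,0,0],[0,0,0],0],[[0,0,0],[0,0,0],0]]' --squeeze 40

```text
clock: 12.75
tool_pos: [0.5556, 0.0556, 0.267]
ee_rot: [-180.0, -0.0, -26.6]
contact_force: [1.9, -0.3, 2.3]
finger_gap: 0.0096
```

```bash
python3 -c "
from h import *
show()"
```

```text
clock 12.75
joints [-18.6799  28.0325  12.8381 109.3822  -8.7174  43.4636 -27.5567]
tool_pos [0.5556 0.0556 0.267 ]
ee_rot [-1.799795e+02 -4.790000e-02 -2.659540e+01]
contact_force [ 1.9358 -0.3097  2.3182]
ft_torque [-0.2218 -0.2484 -0.1014]
finger_gap 0.0096
```

Call:
apply_moves --commands '[[[0,0,0],[0,0,-1],0],[[0,0,0],[0,0,-1],0],[[0,0,0],[0,0,0],0],[[0,0,0],[0,0,0],0]]'

```text
clock: 13.08
tool_pos: [0.5549, 0.056, 0.2684]
ee_rot: [180.0, 0.1, -26.6]
contact_force: [0.5, -0.3, -2.6]
finger_gap: 0.01
```

```bash
python3 -c "
from h import *
show()"
```

```text
clock 13.0833
joints [-18.7344  27.8874  12.8472 109.3833  -8.673   43.7173 -27.6019]
tool_pos [0.5549 0.056  0.2684]
ee_rot [ 1.799754e+02  5.860000e-02 -2.656210e+01]
contact_force [ 0.5326 -0.258  -2.5894]
ft_torque [-0.125  -0.1331 -0.0348]
finger_gap 0.01
```

Call:
apply_moves --commands '[[[0,0,0],[0,0,-1],0],[[0,0,0],[0,0,0],0],[[0,0,0],[0,0,0],0],[[0,0,0],[0,0,0],0]]'

```text
clock: 13.42
tool_pos: [0.555, 0.0559, 0.2696]
ee_rot: [180.0, 0.0, -26.6]
contact_force: [0.5, 0.1, -1.6]
finger_gap: 0.0095
```

```bash
python3 -c "
from h import *
show()
snap('scene','s9',(205,130,305,235),6)
snap('wrist','w9',(150,60,350,340),2.1)"
```

```text
clock 13.4167
joints [-18.7469  27.7818  12.8815 109.345   -8.6397  43.8391 -27.6229]
tool_pos [0.555  0.0559 0.2696]
ee_rot [ 1.799836e+02  3.860000e-02 -2.657290e+01]
contact_force [ 0.4924  0.1024 -1.5938]
ft_torque [-0.1602  0.0875 -0.0604]
finger_gap 0.0095
```

View pics/s9c.png

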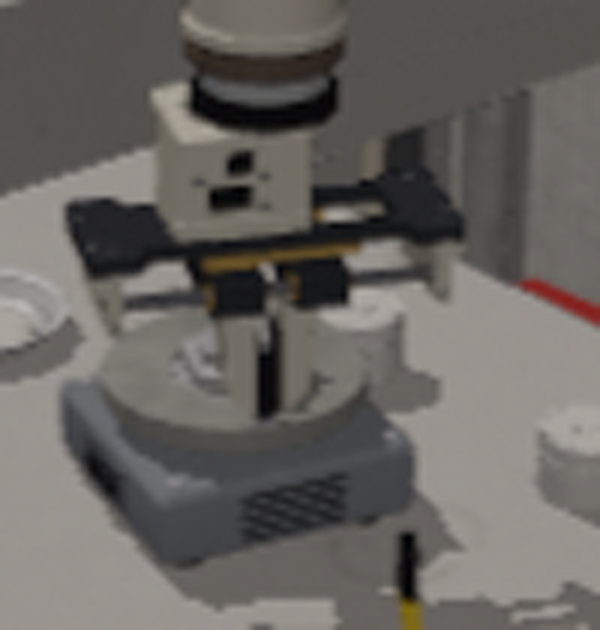

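View pics/w9c.png

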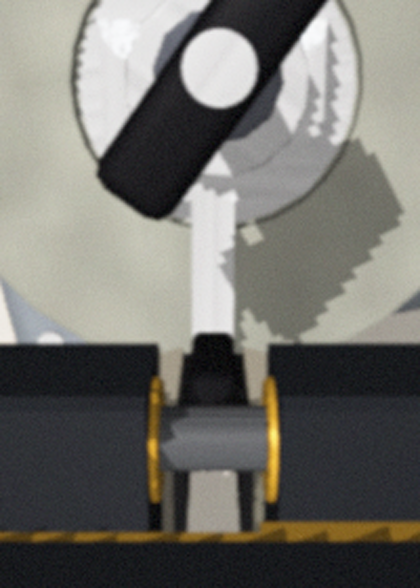

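Call:
apply_moves --commands '[[[0,0,0],[0,0,-1.4],0],[[0,0,0],[0,0,0],0],[[0,0,0],[0,0,0],0],[[0,0,0],[0,0,0],0]]'

```text
clock: 13.85
tool_pos: [0.5553, 0.0557, 0.2712]
ee_rot: [180.0, 0.0, -26.6]
contact_force: [-0.1, 0.2, -1.0]
finger_gap: 0.0099
```

```bash
python3 -c "
from h import *
show()"
```

```text
clock 13.85
joints [-18.7688  27.652   12.9227 109.2925  -8.5966  43.9815 -27.6564]
tool_pos [0.5553 0.0557 0.2712]
ee_rot [ 1.79999e+02  2.70000e-03 -2.65845e+01]
contact_force [-0.0724  0.1879 -0.9729]
ft_torque [-0.2024  0.1277  0.0808]
finger_gap 0.0099
```

Lifted 4.2 mm and carrying only the weight. I'll draw it out along the tool's +y in small steps.

Call:
apply_moves --commands '[[[0,0,0],[0,1,0],0],[[0,0,0],[0,2,0],0],[[0,0,0],[0,2,0],0],[[0,0,0],[0,1,0],0]]'

```text
clock: 14.18
tool_pos: [0.5524, 0.0499, 0.2711]
ee_rot: [180.0, 0.0, -26.6]
contact_force: [-0.6, -0.5, -1.1]
finger_gap: 0.0101
```

```bash
python3 -c "
from h import *
show()"
```

```text
clock 14.1833
joints [-18.312   27.3816  12.9988 109.7722  -8.5827  43.7888 -27.1197]
tool_pos [0.5524 0.0499 0.2711]
ee_rot [ 1.799819e+02  8.900000e-03 -2.661180e+01]
contact_force [-0.6282 -0.5222 -1.1039]
ft_torque [-0.1959  0.1588  0.0142]
finger_gap 0.0101
```

Call:
apply_moves --commands '[[[0,0,0],[0,2,0],0],[[0,0,0],[0,2,0],0],[[0,0,0],[0,2,0],0],[[0,0,0],[0,2,0],0]]'

```text
clock: 14.52
tool_pos: [0.5489, 0.043, 0.2712]
ee_rot: [180.0, 0.0, -26.6]
contact_force: [-0.6, -0.4, -1.8]
finger_gap: 0.0099
```

```bash
python3 -c "
from h import *
show()
snap('wrist','w10',(150,60,350,340),2.1)"
```

```text
clock 14.5167
joints [-17.7362  27.0387  13.0611 110.35    -8.5751  43.5381 -26.4122]
tool_pos [0.5489 0.043  0.2712]
ee_rot [ 1.799978e+02  9.000000e-04 -2.658950e+01]
contact_force [-0.559  -0.3683 -1.7598]
ft_torque [-0.1858  0.1281  0.0053]
finger_gap 0.0099
```

View pics/w10c.png

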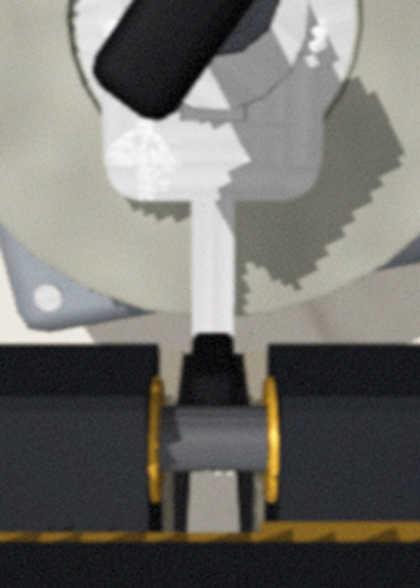

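The U is sliding freely over the disc and the forces are small. Continuing.

Call:
apply_moves --commands '[[[0,0,0],[0,3,0],0],[[0,0,0],[0,3,0],0],[[0,0,0],[0,3,0],0],[[0,0,0],[0,3,0],0]]'

```text
clock: 14.9
tool_pos: [0.5435, 0.0322, 0.2712]
ee_rot: [180.0, 0.0, -26.6]
contact_force: [-0.2, 0.3, -1.5]
finger_gap: 0.01
```

Call:
apply_moves --commands '[[[0,0,0],[0,3,0],0],[[0,0,0],[0,3,0],0],[[0,0,0],[0,3,0],0],[[0,0,0],[0,3,0],0]]'

```text
clock: 15.23
tool_pos: [0.5381, 0.0215, 0.2712]
ee_rot: [-180.0, 0.0, -26.6]
contact_force: [-0.4, 0.4, -0.7]
finger_gap: 0.0098
```

Call:
apply_moves --commands '[[[0,0,0],[0,4,0],0],[[0,0,0],[0,4,0],0],[[0,0,0],[0,4,0],0],[[0,0,0],[0,4,0],0],[[0,0,0],[0,4,0],0],[[0,0,0],[0,4,0],0]]'

```text
clock: 15.73
tool_pos: [0.5273, -0.0001, 0.2712]
ee_rot: [180.0, 0.0, -26.6]
contact_force: [0.2, 0.2, -1.7]
finger_gap: 0.0096
```

```bash
python3 -c "
from h import *
show()
snap('wrist','w11',(100,60,400,340),2)
snap('scene','s11',(205,130,305,235),6)"
```

```text
clock 15.7333
joints [-14.0186  25.1174  13.5882 113.6125  -8.5369  42.2112 -21.9191]
tool_pos [ 5.273e-01 -1.000e-04  2.712e-01]
ee_rot [ 1.799985e+02  3.800000e-03 -2.658980e+01]
contact_force [ 0.1722  0.2213 -1.661 ]
ft_torque [-0.2258  0.1558  0.0506]
finger_gap 0.0096
```

View pics/w11c.png

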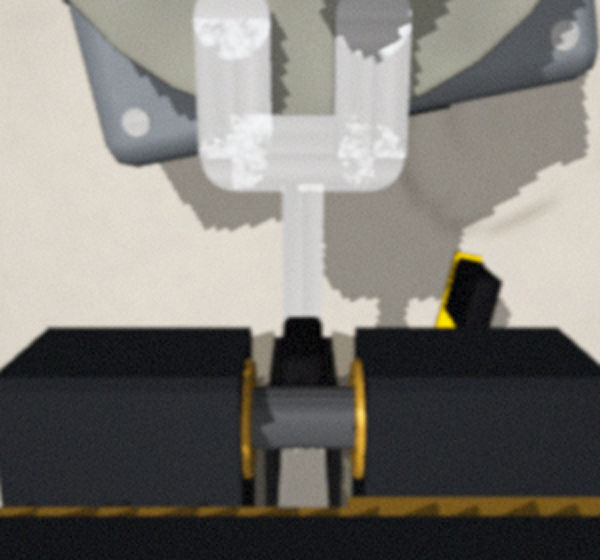

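View pics/s11c.png

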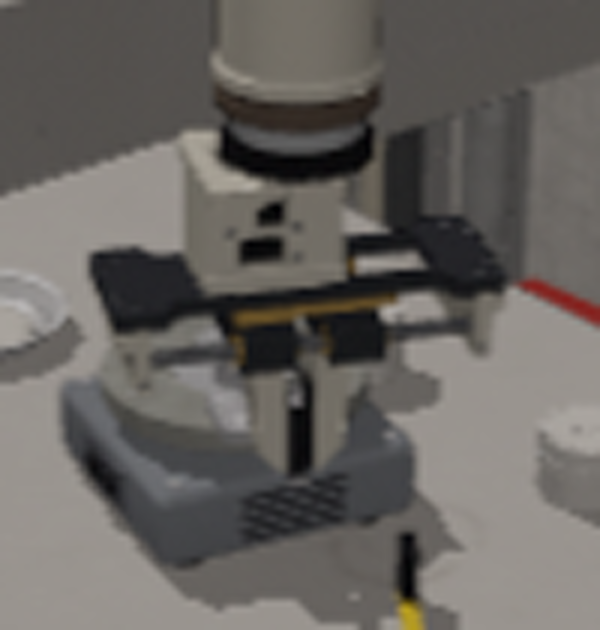

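The U is fully clear of the flange; it has been drawn 62 mm. Next I'll lift and carry it to the glass.

Call:
apply_moves --commands '[[[0,0,0],[0,1,-8],0],[[0,0,0],[0,1,-16],0],[[0,0,0],[0,3,-20],0],[[0,0,0],[2,8,-16],0],[[0,0,0],[4,14,-8],0],[[0,0,0],[6,20,0],0],[[0,0,0],[6,20,0],0],[[0,0,0],[6,20,0],0],[[0,0,0],[6,20,0],0],[[0,0,0],[6,20,0],0]]'

```text
clock: 16.67
tool_pos: [0.5028, -0.1301, 0.34]
ee_rot: [-180.0, -0.0, -26.6]
contact_force: [0.6, -0.7, -1.5]
finger_gap: 0.0099
```

Call:
apply_moves --commands '[[[0,0,0],[6,20,0],0],[[0,0,0],[6,20,0],0],[[0,0,0],[6,20,0],0],[[0,0,0],[6,20,0],0],[[0,0,0],[6,20,0],0],[[0,0,0],[6,20,0],0],[[0,0,0],[6,20,0],0],[[0,0,0],[5,15,0],0],[[0,0,0],[3,9,0],0],[[0,0,0],[0,0,0],0]]'

```text
clock: 17.5
tool_pos: [0.4736, -0.3007, 0.3398]
ee_rot: [179.9, -0.1, -26.8]
contact_force: [1.0, -0.1, -1.7]
finger_gap: 0.0094
```

```bash
python3 -c "
from h import *
show()
snap('scene','s12',(180,130,440,330),3)
snap('wrist','w12')
c=calibration('top'); print(ray('top',(415,220),.1))
s=get_state();T=Rn.from_euler('xyz',s['ee_rot'],degrees=True).as_matrix()
print(T.T@(np.array([.473,-.309,.207])-s['tool_pos'])*1e3)
"
```

```text
clock 17.5
joints [ 12.6576  22.9818  21.2306 106.6359 -10.2319  52.162   11.8745]
tool_pos [ 0.4736 -0.3007  0.3398]
ee_rot [ 1.79929e+02 -7.09000e-02 -2.67703e+01]
contact_force [ 0.9645 -0.1412 -1.7128]
ft_torque [-0.1821  0.1438  0.0272]
finger_gap 0.0094
[ 0.47978361 -0.40747258  0.1       ]
[  3.77432669  10.80837541 132.24381124]
```

View pics/s12c.png

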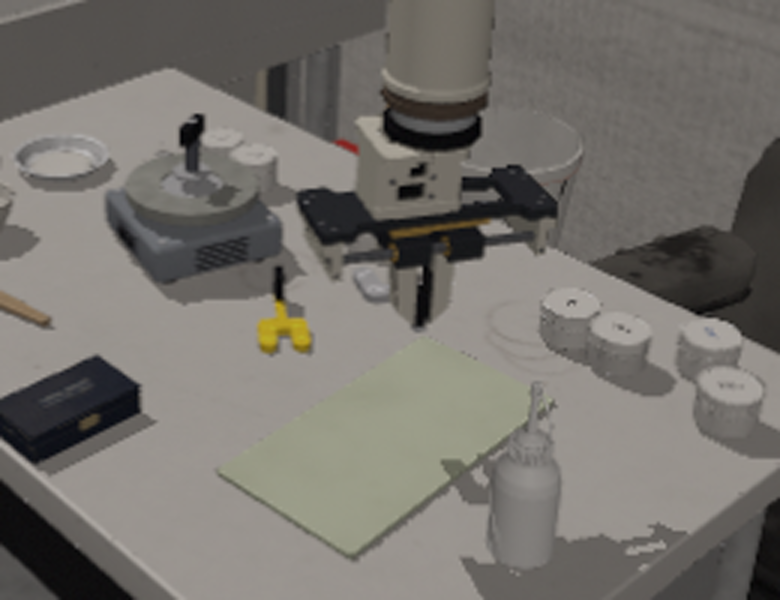

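View pics/w12.png

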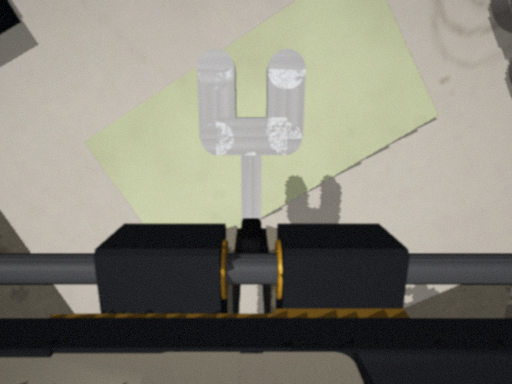

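The plate hangs flat over the glass and the bottle is clear by about 3 cm. I'll go straight down.

Call:
apply_moves --commands '[[[0,0,0],[0,0,8],0],[[0,0,0],[0,0,18],0],[[0,0,0],[0,0,22],0],[[0,0,0],[0,0,22],0],[[0,0,0],[0,0,20],0],[[0,0,0],[0,0,16],0],[[0,0,0],[0,0,12],0],[[0,0,0],[0,0,8],0],[[0,0,0],[0,0,4],0],[[0,0,0],[0,0,0],0]]'

```text
clock: 18.43
tool_pos: [0.4742, -0.2979, 0.2085]
ee_rot: [-180.0, 0.1, -26.5]
contact_force: [-0.3, -0.4, -1.3]
finger_gap: 0.0099
```

```bash
python3 -c "
from h import *
show()
snap('scene','s13',(230,190,400,330),4.5)
snap('wrist','w13')
"
```

```text
clock 18.4333
joints [ 15.9478  34.1959  17.1174 110.3574 -15.6849  37.7548  16.2175]
tool_pos [ 0.4742 -0.2979  0.2085]
ee_rot [-1.799896e+02  6.300000e-02 -2.654940e+01]
contact_force [-0.2982 -0.4378 -1.3229]
ft_torque [-0.1869  0.1362  0.0024]
finger_gap 0.0099
```

View pics/s13c.png

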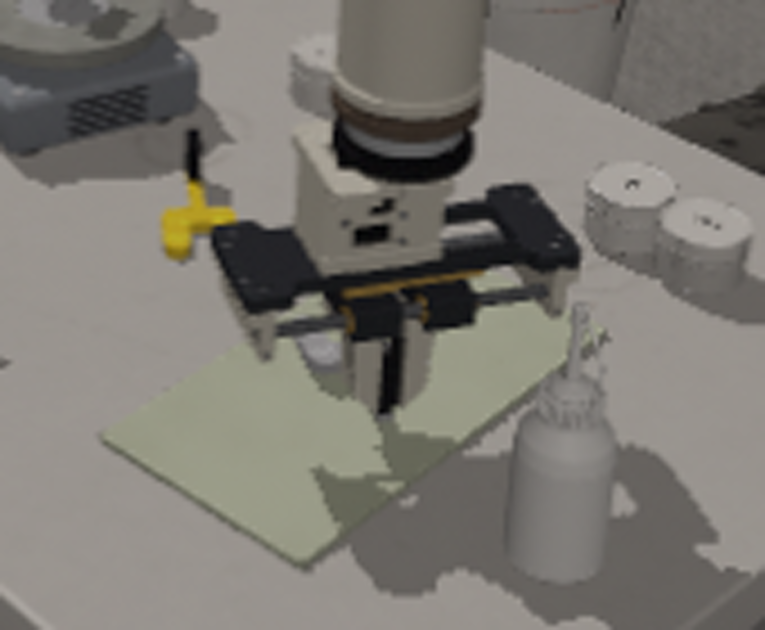

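View pics/w13.png

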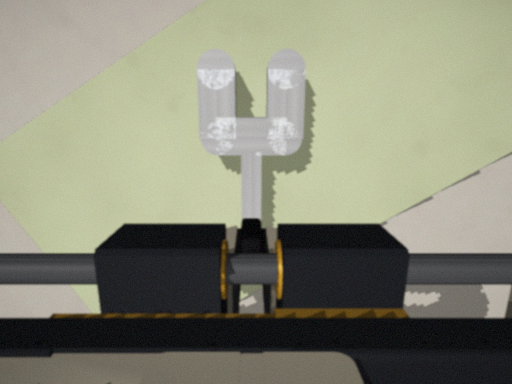

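Call:
apply_moves --commands '[[[0,0,0],[0,0,2],0],[[0,0,0],[0,0,2],0],[[0,0,0],[0,0,2],0],[[0,0,0],[0,0,1],0],[[0,0,0],[0,0,0],0],[[0,0,0],[0,0,0],0]]'

```text
clock: 19.03
tool_pos: [0.4742, -0.2984, 0.2021]
ee_rot: [-180.0, 0.0, -26.6]
contact_force: [-0.4, -0.4, -1.7]
finger_gap: 0.0096
```

Call:
apply_moves --commands '[[[0,0,0],[0,0,0.7],0],[[0,0,0],[0,0,0.7],0],[[0,0,0],[0,0,0],0]]'

```text
clock: 19.28
tool_pos: [0.4742, -0.2984, 0.2006]
ee_rot: [-180.0, 0.0, -26.6]
contact_force: [-0.4, 0.4, -1.7]
finger_gap: 0.0097
```

Call:
apply_moves --commands '[[[0,0,0],[0,0,0.7],0],[[0,0,0],[0,0,0.7],0],[[0,0,0],[0,0,0],0]]'

```text
clock: 19.53
tool_pos: [0.4742, -0.2984, 0.1992]
ee_rot: [-180.0, 0.0, -26.6]
contact_force: [0.3, -0.1, -1.8]
finger_gap: 0.0098
```

Call:
apply_moves --commands '[[[0,0,0],[0,0,0.5],0],[[0,0,0],[0,0,0.5],0],[[0,0,0],[0,0,0],0]]'

```text
clock: 19.78
tool_pos: [0.4742, -0.2984, 0.1983]
ee_rot: [180.0, 0.0, -26.6]
contact_force: [-0.0, 0.0, -1.9]
finger_gap: 0.0096
```

Call:
apply_moves --commands '[[[0,0,0],[0,0,0.5],0],[[0,0,0],[0,0,0.3],0],[[0,0,0],[0,0,0],0]]'

```text
clock: 20.03
tool_pos: [0.4742, -0.2984, 0.1975]
ee_rot: [180.0, 0.0, -26.6]
contact_force: [0.2, -0.0, -2.2]
finger_gap: 0.0097
```

Call:
apply_moves --commands '[[[0,0,0],[0,0,0.4],0],[[0,0,0],[0,0,0.3],0],[[0,0,0],[0,0,0],0]]'

```text
clock: 20.28
tool_pos: [0.4743, -0.2985, 0.1971]
ee_rot: [-180.0, -0.0, -26.6]
contact_force: [-0.7, 1.3, 1.5]
finger_gap: 0.0096
```

Call:
apply_moves --commands '[[[0,0,0],[0,0,0.4],0],[[0,0,0],[0,0,0.3],0],[[0,0,0],[0,0,0],0]]'

```text
clock: 20.53
tool_pos: [0.4742, -0.2986, 0.1968]
ee_rot: [-180.0, -0.0, -26.6]
contact_force: [-1.9, 0.5, 5.7]
finger_gap: 0.0096
```

It has contacted the glass at TCP z = 0.197 as predicted, with about 6–7 N. I'll relax the grip, then open.

Call:
apply_moves --commands '[[[0,0,0],[0,0,0],0],[[0,0,0],[0,0,0],0],[[0,0,0],[0,0,0],0]]' --squeeze 3

```text
clock: 20.78
tool_pos: [0.4741, -0.2988, 0.1963]
ee_rot: [180.0, -0.0, -26.6]
contact_force: [-1.1, -1.3, 1.9]
finger_gap: 0.0101
```

Call:
apply_moves --commands '[[[0,0,0],[0,0,0],0.25],[[0,0,0],[0,0,0],0.35],[[0,0,0],[0,0,0],0.35],[[0,0,0],[0,0,0],0.35]]'

```text
clock: 21.12
tool_pos: [0.4743, -0.2982, 0.196]
ee_rot: [-180.0, 0.0, -26.6]
contact_force: [-0.4, -0.3, 0.6]
finger_gap: 0.0306
```

```bash
python3 -c "
from h import *
show()
snap('wrist','w14')
"
```

```text
clock 21.1167
joints [ 16.3857  35.394   16.599  110.4658 -16.2109  36.3962  16.6444]
tool_pos [ 0.4743 -0.2982  0.196 ]
ee_rot [-1.799883e+02  8.700000e-03 -2.657250e+01]
contact_force [-0.3605 -0.274   0.5843]
ft_torque [-0.0742  0.0537 -0.027 ]
finger_gap 0.0306
```

View pics/w14.png

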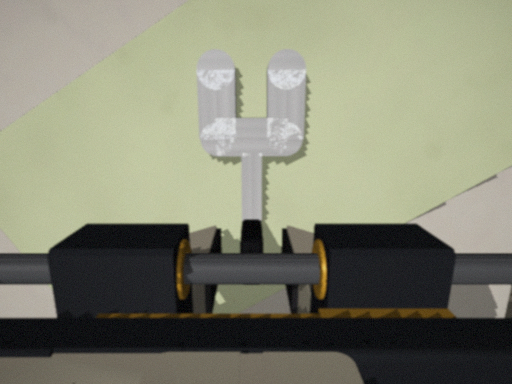

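Released; the plate lies flat on the glass. I'll rise straight up and verify.

Call:
apply_moves --commands '[[[0,0,0],[0,0,-8],0.35],[[0,0,0],[0,0,-16],0.35],[[0,0,0],[0,0,-25],0.35],[[0,0,0],[0,0,-35],0.35],[[0,0,0],[0,0,-35],0.5],[[0,0,0],[0,0,-30],0.5],[[0,0,0],[0,0,0],0.5],[[0,0,0],[0,0,0],0.5],[[0,0,0],[0,0,0],0.5]]'

```text
clock: 21.92
tool_pos: [0.4739, -0.2981, 0.3452]
ee_rot: [-180.0, 0.0, -26.6]
contact_force: [0.9, 0.5, -0.3]
finger_gap: 0.0459
```

```bash
python3 -c "
from h import *
np.set_printoptions(precision=4,suppress=True)
show()
snap('wrist','w15'); 
overlay('scene','o15',(.5872,.1190),-152,-116.5,wz=.1402,box=(195,150,385,300),f=4.2)
snap('top','t15')
"
```

```text
clock 21.9167
joints [ 12.1788  22.5182  21.5089 106.5129 -10.1739  52.8433  11.7945]
tool_pos [ 0.4739 -0.2981  0.3452]
ee_rot [-179.9783    0.0083  -26.5757]
contact_force [ 0.9469  0.4975 -0.3163]
ft_torque [-0.1108  0.0986  0.0152]
finger_gap 0.0459
```

View pics/o15.png

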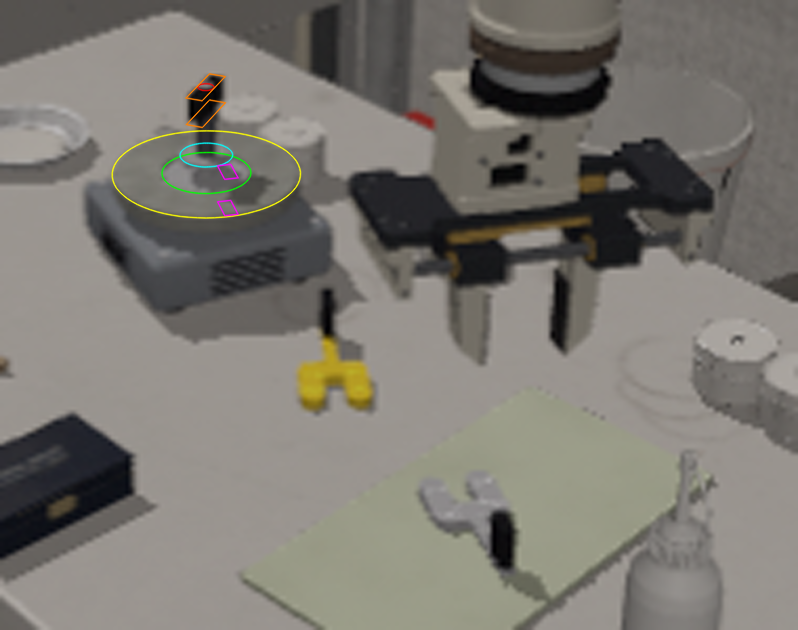

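View pics/w15.png

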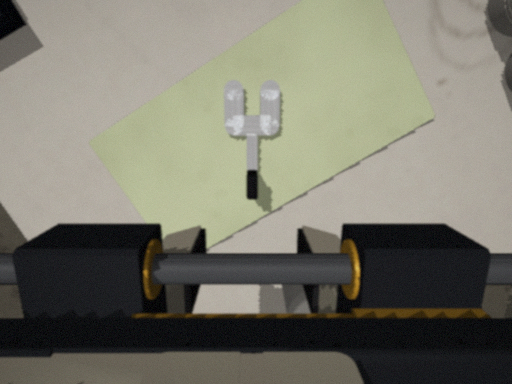

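View pics/t15.png

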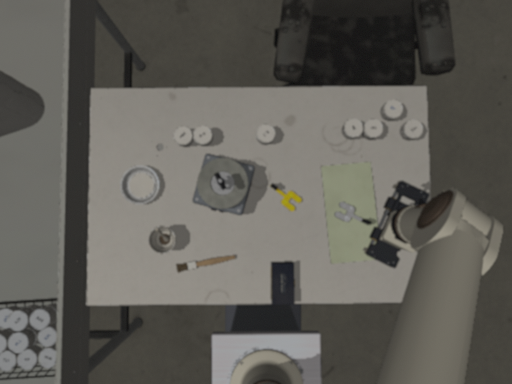

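```bash
python3 -c "
from h import *
np.set_printoptions(precision=4,suppress=True)
print('slot from top',ray('top',(345,212),.012))
a=cv2.imread('pics/top0.png',0)[135:235,180:275];b=cv2.imread('pics/t15.png',0)
for n,(x0,y0,x1,y1) in dict(cornerL=(186,145,215,215),tin=(252,120,282,150),mortar=(148,222,180,256),brush=(172,250,242,276)).items():
    t=cv2.imread('pics/top0.png',0)[y0:y1,x0:x1]; m=cv2.matchTemplate(b[y0-6:y1+6,x0-6:x1+6],t,cv2.TM_CCOEFF_NORMED); print(n,m.max().round(3),np.unravel_index(m.argmax(),m.shape))
job_done()
"
```

```text
slot from top [ 0.5041 -0.2376  0.012 ]
cornerL 0.973 (np.int64(6), np.int64(6))
tin 0.999 (np.int64(6), np.int64(6))
mortar 1.0 (np.int64(6), np.int64(6))
brush 0.999 (np.int64(6), np.int64(6))
the job is handed in; nothing more can be done
```

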